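# Draw the long heat sink out of the opened instrument

### The arm

A 6-joint arm with a two-finger parallel gripper is mounted at the origin on the work surface. World frame = base frame: x ahead of the robot, y to its left, z up, the work surface at z = 0. Lengths are in mm, angles in degrees, forces in N, time in s.
With the tool pointing down it reaches from about 300 to 850 mm from the base axis. Payload 4.2 kg.
Tool frame: the origin (TCP) lies on the centre line of the jaws, within the pads' length; the fingertips stand 11 mm ahead of it and the grasp point (between the pads) lies 8 mm behind it; z points along the fingers, y is the line along which they close (so a half turn about z gives the same grasp; the last joint's range is limited). The gripper opens to 91 mm and grips with 3 to 60 N. Pads are 32 mm wide; open, the fingers measure 118 mm over their backs; the gripper's body (76 mm by 178 mm) begins 60 mm behind the grasp point.
Start: joints at [69.5, 18.312, 89.639, -0, 72.044, -1.146], TCP at [190.565, 542.519, 224.976] pointing down, gripper open.
Joint ranges: [-177.97, 177.97], [-48.28, 115.42], [12.27, 149.76], [-77.06, 257.06], [2.81, 150.46], [-146.56, 146.56]. Speed limits (degrees/s): [147.25, 147.25, 180, 180, 180, 180].

### API

Orientations are given as [roll, pitch, yaw] about the fixed x, y, z axes, in that order (R = Rz(yaw) Ry(pitch) Rx(roll)).
In Python, from workcell import env, grab_frame, camera_model, models gives the robot as it stands.
- The arm moves only by the shell command python3 -m crank 'ROWS' [FORCE]. ROWS is text: rows parted by semicolons, each of 7 numbers parted by spaces: the closure, from -1 (fully open) to 1 (shut), so that 0 is half open, then the shift along the tool's x, y, z in mm, then the turn, a rotation vector about the tool's x, y, z in degrees. A call has 1 to 10 rows; each row shifts and turns the commanded pose from where the row before left it, along the tool's axes as they then stand; what a row does not reach is not made up. A row lasts 1/8 s, in which the tool goes at most 62.5 mm and 10.7 degrees, less where a joint would pass 70% of its speed; a pose out of reach is approached as far as the arm can. A call is refused whole if a number of a shift passes 62.5 or a number of a turn 10.7, either way. A call with a gripper value outside its range is refused whole. The fingers move at their own pace and stop on an object; FORCE is the grip in N (left out, the last holds). Time passes only in rows, so rows that do not move let the fingers close. It gives the time, the measured TCP pose, the force, the opening and the grip force at its end, in the units of the state.
- env.state(): the state, without advancing time (a new reading comes with each control period).
- grab_frame(name): name is "scene" or "top" or "wrist"; returns the picture (400x640x3 uint8, blue, green, red); there is no depth.
- camera_model(name): a dict with "K" (3x3 intrinsics, pixels), "R" (3x3) and "t" (3): a world point X has camera coordinates R X + t; the wrist camera has in their place "mount" (4x4, takes a point from camera to tool coordinates, whose origin is the TCP and whose axes are the flange's). Camera axes: x right, y down, z forward; pixel columns grow to the right and rows downward; lengths in mm; the calibration is good to about 2 mm. A picture is of the moment at which its call begins: read the wrist's pose just before it. camera_model takes no time and is no camera call.
- env.job_done(): hands the job in; it is judged then, once.
Trained networks look in the newest picture that a camera, given by its name, has taken for a name from the list of things; names that differ only in an ending like _2 or _b are one class to them, and where a whole thing is asked for, a point or a joint stands for the part that bears it (a point fixed in the world has none). Each returns a list of dicts, best first, with "p" (0 to 1); they miss things now and then, are a little off and sometimes report something else, mostly with a low value. They report only what shows in the picture. A call takes as long as a camera call. They do not tell look-alikes from the thing itself.
- models.search_frame(name, camera): "point" ([x, y, z] in mm, in world coordinates, good to about 4 mm: the middle of the surface that is visible of it).
The state is a dict: "time_s": time; "qpos": joint angles; "qvel": joint speeds; "effort": joint torques, N m; "ee_pos": TCP position; "ee_rot": TCP orientation; "force": force on the tool from outside, world axes, zero at the start; "torque": the same for the moment, N m; "gripper_width": finger opening in mm; "gripper_force": force on a finger pad.
Only numpy, scipy, OpenCV 4.12 (cv2) and the standard library are available. Lean on these libraries where they do the work, as an engineer would, in place of code of your own. Each camera call takes 0.05 s, during which the arm holds its last target. There are 200 camera calls.

### The job

The long finned heat sink lying in the opened bench instrument is unscrewed; take it out through the service opening in the top. It is longer than the opening, so run one end back under the top plate, tip the other end up through the opening and draw it out at a slant without forcing it, keeping off the circuit board inside and leaving the screwdriver and dish of screws on the plate and everything else on the bench where it is. Finish while still holding the heat sink steady in the gripper, all of it at least a hand's breadth (80 mm) above the top of the instrument; do not put it down.

Things in the scene. Friction and masses are not known exactly. Their poses are not given: they have to be found in the camera images.
- case: Opened bench instrument: grey sheet-metal case 256 mm (x) by 306 mm (y) by 88 mm high, blue front bezel on its +x side (14 mm more, 318 mm wide, 94 mm high, knobs 20 mm out); it stands firm and never moves. Origin: centre of its underside on the bench; x to its front, y along its width, z up. Inside 250 mm (x) by 300 mm (y), walls 3 mm; flat inner floor 11 mm above the origin.
- opening (a point): Centre of the rectangular service opening in the case's top plate, at the plate's top, 88 mm above the bench, axes as the case; the opening is 160 mm (x) by 190 mm (y). The plate is 3 mm thick (underside at 85 mm). Beyond each y end of the opening lies an empty pocket under the plate, 55 mm deep and 74 mm high.
- sink_mid (a point): Centre of the heat sink: aluminium extrusion 32 mm wide (x), 230 mm long (y), 42 mm high (z), five upright fins along its whole length on a 9 mm base, 0.24 to 0.42 kg. It lies loose, fins up, on the inner floor, along the case's y to a few degrees, both ends under the top plate. The point is 21 mm above its underside. Grip it from above by the outer fins, 32 mm apart over all.
- sink_left (a point): Centre of the heat sink's end face at +y, 115 mm from its middle, half-way up.
- sink_right (a point): Centre of the heat sink's end face at -y, 115 mm from its middle, half-way up.
- board: Green circuit board fixed inside the case along its front wall; fragile. Origin and axes are those of the case: it covers x from 72 to 122 mm and y from -125 to 125 mm, 19 to 22 mm above the case's underside, with capacitors and a yellow coil up to 52 mm for x from 89 mm.
- dish: Round steel dish with screws, 50 mm across, 12 mm high, standing loose on the top plate at the corner with positive x and y of the case. Origin: centre of its underside.
- cover: Service cover of the instrument, grey plate 180 by 212 by 4 mm, flat on the bench. Origin: centre of its underside.
- meter: Hand multimeter 150 by 76 by 36 mm (dial to 45 mm), lying on the bench. Origin: centre of its underside.
- reel: Reel 60 mm across and 50 mm high with red winding, standing on the bench. Origin: centre of its underside.
- flux: Small clear bottle with green cap, 48 mm across, 105 mm high. Origin: centre of its underside.
- driver: Screwdriver 190 mm long with black handle, its flat-sided handle 24 mm wide and 22 mm high, lying along the case's y on the top plate behind the opening (at the case's x near -106 mm). Origin: its middle, underside.
- spare: Small green circuit board 60 by 85 mm, parts to 15 mm high, lying on the bench. Origin: centre of its underside.
Mind the look-alikes: they are no part of the job. Of the things shaped like the part that bears sink_mid, the aluminium one is meant. There is more than one size of the dish; the one meant has the size given above.

How it is judged:
By the outcome, as a careful person would: the job done as asked, in the order asked, and still so for the second after the job is handed in, while the arm keeps its last pose, push and grip.
It also fails if it takes over 42 s, if anything falls off the work surface, if the arm or the gripper's body presses on something with over 40 N, if the wrist force passes 120 N, or if a joint passes its speed limit or range.

## Working session

There is one attempt and no reset: what is moved stays moved. The work goes in short steps, Python scripts to look and compute and a shell command to move; the robot and the scene stay as the last step left them, time stands still between calls to the robot, and variables do not carry over. Pictures are saved under pics/ and viewed, at most 10 in all, crops included, and the job is handed in when it is done.

```bash
ls; mkdir -p pics
python3 - <<'E'
from workcell import env, grab_frame, camera_model, models
import cv2, numpy as np
for c in ["scene","top"]:
    f=grab_frame(c); cv2.imwrite(f"pics/{c}0.png",f)
    for n in ["case","opening","sink_mid","sink_left","sink_right","dish","driver","board","cover"]:
        print(c,n,[(np.round(d["point"]).tolist(),round(d["p"],2)) for d in models.search_frame(n,c)][:3])
s=env.state();print(s)
for c in ["scene","top","wrist"]: print({k:np.round(v,3).tolist() for k,v in camera_model(c).items()})
E
```

```text
pics
scene case [([568.0, -50.0, 75.0], 0.87)]
scene opening [([569.0, -54.0, 75.0], 0.6)]
scene sink_mid [([851.0, -22.0, 41.0], 0.8), ([518.0, -101.0, 48.0], 0.62)]
scene sink_left [([847.0, -22.0, 37.0], 0.93), ([510.0, -104.0, 50.0], 0.72)]
scene sink_right [([850.0, -21.0, 35.0], 0.97), ([564.0, -53.0, 79.0], 0.75)]
scene dish [([624.0, 19.0, 95.0], 0.53), ([622.0, 175.0, 7.0], 0.53)]
scene driver [([405.0, -86.0, 106.0], 0.63)]
scene board []
scene cover [([474.0, 495.0, 4.0], 0.73)]
top case [([518.0, -81.0, 90.0], 0.8)]
top opening [([520.0, -82.0, 90.0], 0.83)]
top sink_mid [([830.0, -29.0, 36.0], 0.79), ([512.0, -81.0, 40.0], 0.77)]
top sink_left [([836.0, -29.0, 35.0], 0.62), ([517.0, -79.0, 44.0], 0.58)]
top sink_right [([514.0, -76.0, 40.0], 0.94), ([829.0, -29.0, 39.0], 0.65)]
top dish [([625.0, 176.0, 2.0], 0.92), ([630.0, 18.0, 93.0], 0.52), ([579.0, -97.0, 20.0], 0.52)]
top driver [([398.0, -92.0, 110.0], 0.72)]
top board [([579.0, -96.0, 19.0], 0.79), ([522.0, -80.0, 90.0], 0.72)]
top cover [([469.0, 492.0, 3.0], 0.71), ([690.0, 345.0, -2.0], 0.66)]
{'time_s': 1.0, 
[... 523 characters left out ...]
 0.03987691]), 'torque': array([0.04145525, 0.00952538, 0.02048984]), 'gripper_force': 0.0, 'gripper_width': 91.24241131385084}
{'K': [[360.817, 0.0, 319.373], [0.0, 360.817, 206.666], [0.0, 0.0, 1.0]], 'R': [[-0.489, 0.872, 0.022], [0.548, 0.327, -0.77], [-0.678, -0.364, -0.638]], 't': [300.727, -295.95, 1799.216]}
{'K': [[417.735, 0.0, 318.126], [0.0, 417.735, 201.645], [0.0, 0.0, 1.0]], 'R': [[0.011, -1.0, 0.02], [-0.995, -0.013, -0.1], [0.1, -0.019, -0.995]], 't': [-15.665, 633.402, 1233.151]}
{'K': [[292.023, 0.0, 319.858], [0.0, 292.023, 196.972], [0.0, 0.0, 1.0]], 'mount': [[0.001, -0.957, -0.29, 83.665], [1.0, 0.001, 0.0, -0.441], [0.0, -0.29, 0.957, -159.568], [0.0, 0.0, 0.0, 1.0]]}
```

View pics/top0.png

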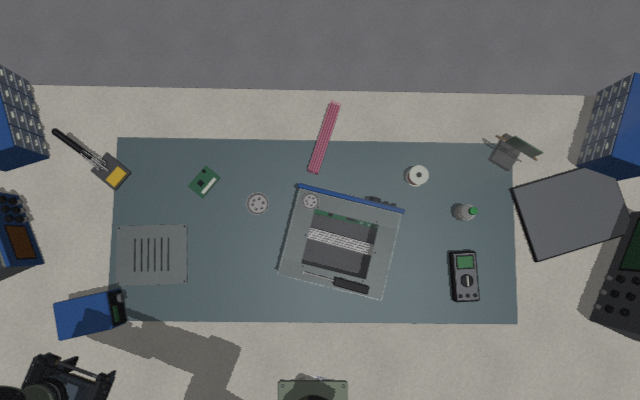

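View pics/scene0.png

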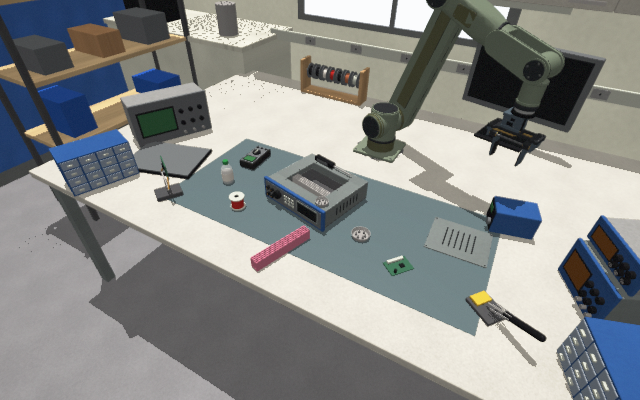

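The top view shows two candidates for the sink. The aluminium one lies inside the case at top (340,241), and the pink/red one lies on the bench at top (324,137), scene (281,248). I choose the aluminium one. Dish candidates are on the plate at (310,201) and on the bench at (257,203), and the screwdriver handle is at (350,285). The case is yawed about -13°. Next I'll write a row helper and bring the wrist camera over the case.

```bash
cat > h.py <<'E'
import numpy as np, cv2, sys
from scipy.spatial.transform import Rotation as Ro
from workcell import env, grab_frame, camera_model, models
def pose():
    s=env.state(); return np.array(s["ee_pos"]), Ro.from_euler("xyz",s["ee_rot"],degrees=True)
def plan(p1,R1,n,p0=None,R0=None):
    """print n equal rows (shift, turn in tool axes) for a straight move"""
    if p0 is None: p0,R0=pose()
    w=(R0.inv()*R1).as_rotvec(degrees=True)/n; d=(np.array(p1)-p0)/n
    for i in range(n):
        R=R0*Ro.from_rotvec(w*i,degrees=True)
        print(np.round(R.inv().apply(d),1).tolist(),np.round(w,2).tolist())
def down(yaw): return Ro.from_euler("xyz",[180,0,yaw],degrees=True)
def wcam(P,R):
    c=camera_model("wrist"); M=np.eye(4); M[:3,:3]=R.as_matrix(); M[:3,3]=P
    return c["K"], M@c["mount"]
def onplane(uv,K,T,z):
    d=T[:3,:3]@np.linalg.solve(K,[uv[0],uv[1],1]); o=T[:3,3]; return o+d*(z-o[2])/d[2]
E
python3 - <<'E'
from h import *
plan([531,-23,250],down(77),12)
E
```

```text
[-42.4, -35.1, -2.1] [0.0, -0.0, 6.97]
[-46.3, -29.7, -2.1] [0.0, -0.0, 6.97]
[-49.6, -23.8, -2.1] [0.0, -0.0, 6.97]
[-52.1, -17.6, -2.1] [0.0, -0.0, 6.97]
[-53.9, -11.2, -2.1] [0.0, -0.0, 6.97]
[-54.8, -4.6, -2.1] [0.0, -0.0, 6.97]
[-55.0, 2.1, -2.1] [0.0, -0.0, 6.97]
[-54.3, 8.8, -2.1] [0.0, -0.0, 6.97]
[-52.8, 15.3, -2.1] [0.0, -0.0, 6.97]
[-50.6, 21.6, -2.1] [0.0, -0.0, 6.97]
[-47.6, 27.6, -2.1] [0.0, -0.0, 6.97]
[-43.9, 33.2, -2.1] [0.0, -0.0, 6.97]
```

```bash
python3 -m crank '-1 -42.4 -35.1 -2 0 0 7; -1 -46.3 -29.7 -2 0 0 7; -1 -49.6 -23.8 -2 0 0 7; -1 -52 -17.6 -2 0 0 7; -1 -54 -11.2 -2 0 0 7; -1 -55 -4.6 -2 0 0 7; -1 -55 2 -2 0 0 7; -1 -54.3 8.8 -2 0 0 7; -1 -52.8 15.3 -2 0 0 7; -1 -50.6 21.6 -2 0 0 7' && python3 -m crank '-1 -47.6 27.6 -2 0 0 7; -1 -44 33 -2 0 0 6.7; -1 0 0 0 0 0 0; -1 0 0 0 0 0 0'
python3 - <<'E'
from h import *
p,R=pose(); f=grab_frame("wrist"); cv2.imwrite("pics/w1.png",f); print(p,R.as_euler("xyz",degrees=True))
np.savez("w1",p=p,R=R.as_matrix())
E
```

```text
time_s: 2.25
ee_pos: [473.9, 68.6, 245.3]
ee_rot: [179.9, -0.0, 90.4]
force: [0.0, 0.9, 0.5]
gripper_width: 91.1
gripper_force: 0.0
time_s: 2.75
ee_pos: [528.7, -24.2, 248.7]
ee_rot: [-179.9, -0.0, 76.9]
force: [0.7, 0.1, -0.4]
gripper_width: 91.2
gripper_force: 0.0
[528.72858285 -24.21894274 248.67318056] [-1.79937802e+02 -2.50124385e-02  7.69468423e+01]
```

View pics/w1.png

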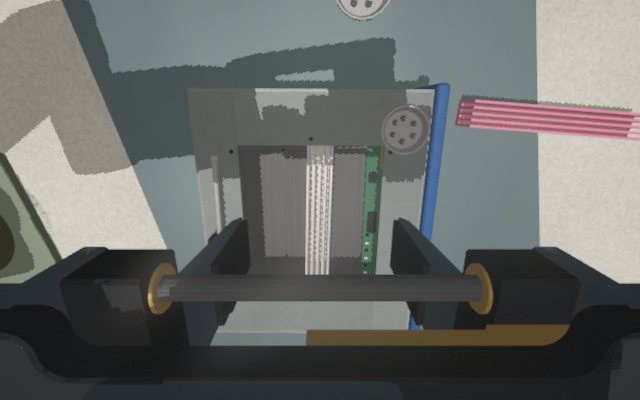

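The view looks down the case's -y: the aluminium sink runs (319,146)–(317,275), the opening's +y edge is at v=146 with corners (238,146) and (383,146), the dish is at (407,130), and the pink look-alike is at right. The gripper hides the lower part, so I'll take a second view further toward -y.

```bash
python3 -m crank '-1 -45 0 0 0 0 0; -1 -45 0 0 0 0 0; -1 -40 0 0 0 0 0;-1 0 0 0 0 0 0; -1 0 0 0 0 0 0'
python3 - <<'E'
from h import *
p,R=pose(); f=grab_frame("wrist"); 
np.savez("w2",p=p,R=R.as_matrix()); print(p)
cv2.imwrite("pics/w2.png",f)
a=cv2.imread("pics/w1.png")[70:230,180:450]; b=f[40:300,180:450]
cv2.imwrite("pics/w12.png",np.hstack([cv2.resize(b,None,fx=2,fy=2,interpolation=cv2.INTER_CUBIC)]))
E
```

```text
time_s: 3.42
ee_pos: [499.7, -149.7, 249.1]
ee_rot: [180.0, -0.0, 77.0]
force: [-0.6, 0.3, -0.2]
gripper_width: 91.3
gripper_force: 0.0
[ 499.71635247 -149.65816016  249.11397365]
```

View pics/w12.png

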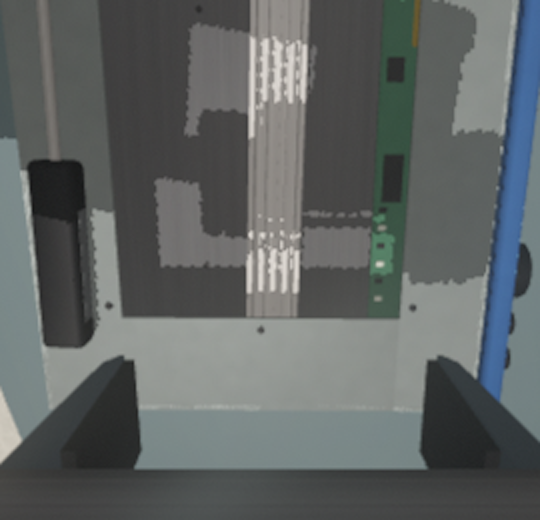

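Run:
```python
from h import *
L=lambda n:(lambda d:wcam(d["p"],Ro.from_matrix(d["R"])))(np.load(n+".npz"))
C1,C2=L("w1"),L("w2")
P=lambda uv,C,z:onplane(uv,*C,z)
c=[P((238,146),C1,88),P((383,146),C1,88),P((241,199),C2,88),P((380,199),C2,88)]
for x in c: print("corner",x.round(1))
o=np.mean(c,0); ey=(c[0]+c[1]-c[2]-c[3])/2; ex=(c[1]+c[3]-c[0]-c[2])/2
print("centre",o.round(1),"size",np.linalg.norm(ex),np.linalg.norm(ey),"yaw",np.degrees(np.arctan2(ey[1],ey[0]))-90,np.degrees(np.arctan2(ex[1],ex[0])))
yaw=np.radians(np.degrees(np.arctan2(ey[1],ey[0]))-90)
def case(X): d=np.array(X)-o; return np.array([d[0]*np.cos(yaw)+d[1]*np.sin(yaw),-d[0]*np.sin(yaw)+d[1]*np.cos(yaw),X[2]]).round(1)
for z in (45,53,61):
  print(z,[case(P(uv,C,z)).tolist() for uv,C in [((303.5,199),C2),((329.5,199),C2),((305,40),C2),((334.5,40),C2),((306,146),C1),((333,146),C1),((305,275),C1),((329,275),C1)]])
print("handle",[case(P(uv,C2,110)).tolist() for uv in [(195,120),(222,120),(202,212),(226,212)]])
print("dish",case(P((407,130),C1,100)))
for cam in ["top","wrist"]:
  if cam=="top": grab_frame("top")
  for n in ["sink_mid","opening","sink_left","sink_right","driver","dish"]:
    print(cam,n,[(case(d["point"]).tolist(),round(d["p"],2)) for d in models.search_frame(n,cam)][:2])
# top-cam outline of the sink: predicted pixel of fin-top edges for check of height
t=camera_model("top")
def pj(X): y=t["K"]@(t["R"]@X+t["t"]); return (y[:2]/y[2]).round(1).tolist()
def w(x,y,z): return np.array([o[0]+x*np.cos(yaw)-y*np.sin(yaw),o[1]+x*np.sin(yaw)+y*np.cos(yaw),z])
g=cv2.imread("pics/top0.png")
print("top corners",[pj(w(a,b,88)) for a in(-80,80) for b in(-95,95)])
cv2.imwrite("pics/t1.png",cv2.resize(g[175:310,265:415],None,fx=5,fy=4.4*5/4.4*1.0,interpolation=cv2.INTER_CUBIC)[:600,:800])
```

```text
corner [450.2  38.   88. ]
corner [604.1   2.6  88. ]
corner [ 406.3 -146.2   88. ]
corner [ 562.1 -181.9   88. ]
centre [505.7 -71.9  88. ] size 158.86425603618886 189.2536442764301 yaw -13.112687711481641 -12.93834609839573
45 [[-10.5, -108.0, 45.0], [23.4, -107.9, 45.0], [-6.5, 78.3, 45.0], [26.5, 78.5, 45.0], [-7.0, 89.3, 45.0], [26.4, 89.4, 45.0], [-10.5, -91.8, 45.0], [23.5, -91.7, 45.0]]
53 [[-10.1, -105.5, 53.0], [23.1, -105.4, 53.0], [-6.1, 76.7, 53.0], [26.2, 76.8, 53.0], [-6.6, 90.3, 53.0], [26.0, 90.4, 53.0], [-10.0, -86.9, 53.0], [23.2, -86.7, 53.0]]
61 [[-9.6, -103.1, 61.0], [22.8, -102.9, 61.0], [-5.7, 75.1, 61.0], [25.8, 75.2, 61.0], [-6.2, 91.3, 61.0], [25.7, 91.4, 61.0], [-9.5, -81.9, 61.0], [22.9, -81.8, 61.0]]
handle [[-113.2, -6.3, 110.0], [-86.4, -6.2, 110.0], [-117.2, -103.0, 110.0], [-91.1, -102.9, 110.0]]
dish [100.  112.7 100. ]
top sink_mid [([308.2, 115.4, 36.0], 0.81), ([12.1, 3.8, 39.2], 0.65)]
top opening [([18.2, 40.0, 91.3], 0.9)]
top sink_left [([14.6, 7.5, 44.8], 0.88), ([308.5, 119.6, 40.0], 0.88)]
top sink_right [([9.5, 5.5, 41.0], 0.71), ([306.0, 118.6, 35.2], 0.66)]
top driver [([-100.8, -30.0, 110.8], 0.8), ([16.5, 40.7, 87.6], 0.62)]
top dish [([58.9, 272.3, 2.4], 0.63), ([101.5, 116.1, 93.0], 0.62)]
wrist sink_mid [([7.3, 13.3, 42.8], 0.98), ([87.9, 15.4, 21.5], 0.75)]
wrist opening [([9.8, 1.8, 86.7], 0.68)]
wrist sink_left [([295.6, 110.4, 32.3], 0.84), ([10.5, 14.7, 43.3], 0.75)]
wrist sink_right [([288.4, 108.6, 30.9], 0.96), ([6.3, 14.7, 48.5], 0.85)]
wrist driver [([-100.6, -37.3, 109.9], 0.92), ([84.1, 19.3, 23.0], 0.49)]
wrist dish [([99.1, 100.5, 88.1], 0.71)]
top corners [[366.2, 279.8], [301.4, 263.8], [378.8, 225.2], [314.8, 209.4]]
```

View pics/t1.png

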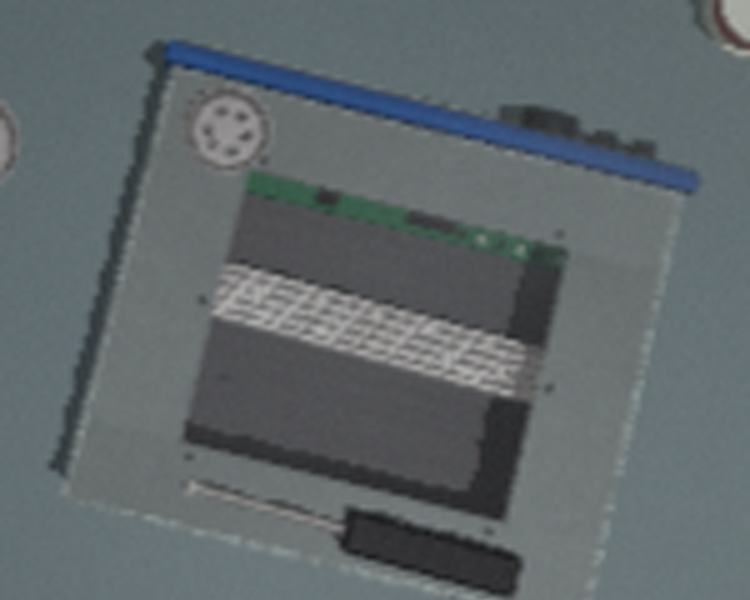

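The opening centre is at (506,-72), yaw -13°, and reprojects to within 1 px in the top view. The sink's fin tops are at z≈53, its x in the case frame is 8.4 at y=0, and it is turned about 1° more. The driver handle's edge is at x≈-88 and the dish is at (100,113). In the crop the chosen part is plainly the silver finned one, at crop (375,330). Now the approach.

```bash
cat >> h.py <<'E'
o=np.array([505.7,-71.9,0]); YAW=-13.05; RC=Ro.from_euler("z",YAW,degrees=True)
def w(x,y,z): return o+RC.apply([x,y,z])
def case(X): return RC.inv().apply(np.array(X)-o)
E
python3 - <<'E'
from h import *
t=w(8.4,-3,130);print(t);plan(t,down(75.95),4)
E
```

```text
[513.20565265 -76.7192508  130.        ]
[18.9, -0.9, 29.7] [-0.0, -0.0, 0.25]
[18.9, -1.0, 29.7] [-0.0, -0.0, 0.25]
[18.9, -1.1, 29.7] [-0.0, -0.0, 0.25]
[18.9, -1.2, 29.7] [-0.0, -0.0, 0.25]
```

```bash
python3 -m crank '-0.2 19 -1 30 0 0 0.25; -0.2 19 -1 30 0 0 0.25; -0.2 19 -1 30 0 0 0.25; -0.2 19 -1 29 0 0 0.25; -0.2 0 0 0 0 0 0; -0.2 0 0 0 0 0 0' 45
python3 - <<'E'
from h import *
p,R=pose();print(case(p));plan(w(8.4,-3,43),down(75.95),6)
f=grab_frame("wrist");cv2.imwrite("pics/w3.png",f)
E
```

```text
time_s: 4.88
ee_pos: [514.3, -76.8, 131.0]
ee_rot: [179.9, 0.0, 76.0]
force: [-0.0, -0.8, 0.8]
gripper_width: 54.6
gripper_force: 0.0
[  9.5029086   -2.83681048 130.97377688]
[-0.0, -0.2, 14.7] [0.02, 0.0, 0.0]
[-0.0, -0.2, 14.7] [0.02, 0.0, 0.0]
[-0.0, -0.2, 14.7] [0.02, 0.0, 0.0]
[-0.0, -0.2, 14.7] [0.02, 0.0, 0.0]
[-0.0, -0.2, 14.7] [0.02, 0.0, 0.0]
[-0.0, -0.2, 14.7] [0.02, 0.0, 0.0]
```

View pics/w3.png

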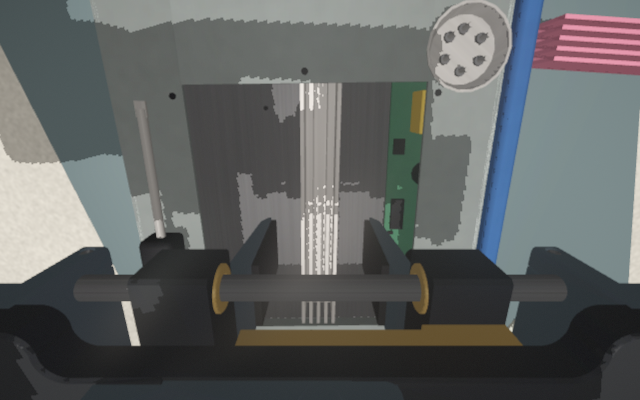

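The sink at u 301–340 is centred between the fingers (275–365), clear of the board and the driver shaft (150,160). I'll go down and grip.

```bash
python3 -m crank '-0.2 0 -0.5 20 0 0 0; -0.2 0 0 20 0 0 0; -0.2 0 0 20 0 0 0; -0.2 0 0 16 0 0 0; -0.2 0 0 12 0 0 0; -0.2 0 0 0 0 0 0; -0.2 0 0 0 0 0 0' && python3 -m crank '1 0 0 0 0 0 0;1 0 0 0 0 0 0;1 0 0 0 0 0 0;1 0 0 0 0 0 0;1 0 0 0 0 0 0;1 0 0 0 0 0 0' 45
```

```text
time_s: 5.8
ee_pos: [513.8, -76.4, 42.7]
ee_rot: [179.9, -0.0, 75.9]
force: [0.8, -0.3, -0.5]
gripper_width: 54.7
gripper_force: 0.0
time_s: 6.55
ee_pos: [513.5, -76.1, 42.3]
ee_rot: [179.9, -0.0, 76.0]
force: [-0.1, 0.6, 3.9]
gripper_width: 31.5
gripper_force: 45.0
```

```bash
python3 -m crank '1 0 0 -3 0 0 0;1 0 0 -3 0 0 0;1 4 0 -2 0 0 0;1 6 0 0 0 0 0;1 6 0 0 0 0 0;1 6 0 0 0 0 0;1 0 0 0 0 0 0;1 0 0 0 0 0 0'
python3 - <<'E'
from h import *
p,R=pose();print(case(p))
for c,s in(("top",np.s_[185:305,275:405]),):
    f=grab_frame(c);cv2.imwrite("pics/t2.png",cv2.resize(f[s],None,fx=5,fy=5,interpolation=cv2.INTER_CUBIC))
    f2=grab_frame("scene");cv2.imwrite("pics/s2.png",f2)
E
```

```text
time_s: 7.55
ee_pos: [518.4, -54.7, 49.9]
ee_rot: [-180.0, 0.0, 76.0]
force: [0.2, 0.4, -3.0]
gripper_width: 31.4
gripper_force: 44.9
[ 8.46872138 19.6178118  49.8862916 ]
```

View pics/t2.png

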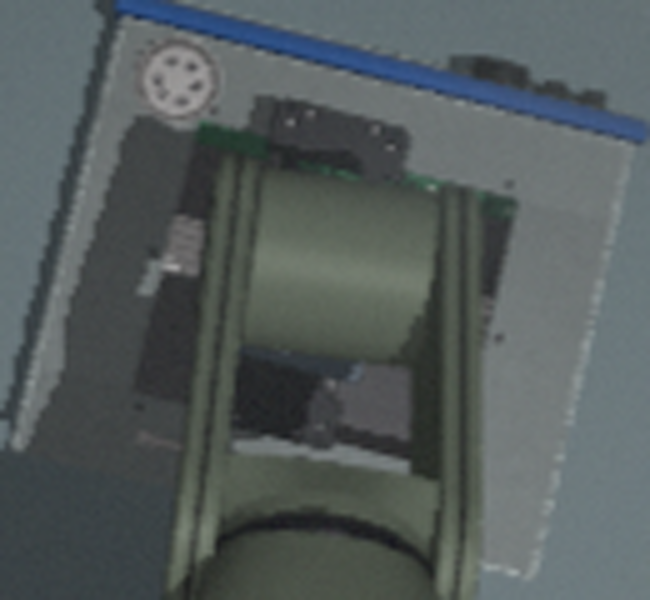

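The arm hides most of it in this view. The sink still shows up to the -y lip at crop (490,320), so its end is not clear yet. The moment of its weight will give the centre's offset from the grip.

```bash
python3 -m crank '1 2 0 0 0 0 0;1 3 0 0 0 0 0;1 3 0 0 0 0 0;1 0 0 0 0 0 0;1 0 0 0 0 0 0;1 0 0 0 0 0 0'
python3 - <<'E'
from h import *
F=[];T=[]
for i in range(8):
    f=grab_frame("top"); s=env.state();F.append(s["force"]);T.append(s["torque"])
F=np.mean(F,0);T=RC.inv().apply(np.mean(T,0));print(F,np.std(F),"case torque",T,"y offset mm",T[0]/F[2]*1000,"x off",-T[1]/F[2]*1000)
p,R=pose();print(case(p))
cv2.imwrite("pics/t3.png",cv2.resize(f[215:265,355:395],None,fx=12,fy=12,interpolation=cv2.INTER_CUBIC))
E
```

```text
time_s: 8.4
ee_pos: [520.3, -47.0, 49.9]
ee_rot: [180.0, -0.0, 75.9]
force: [-0.6, 1.4, -3.3]
gripper_width: 31.5
gripper_force: 44.9
[ 1.06284718e-03 -6.24551530e-02 -2.78408305e+00] 1.2982180348258285 case torque [-0.0862951   0.04940337  0.01890912] y offset mm 30.995877340063696 x off 17.744934724843528
[ 8.62289864 27.56453959 49.92079536]
```

View pics/t3.png

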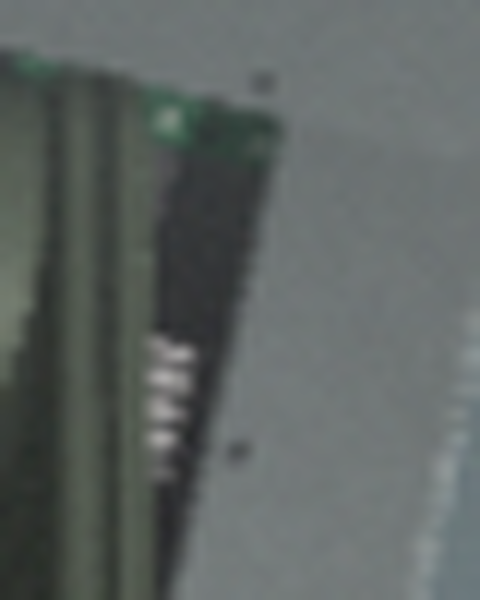

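Run:
```python
from h import *
t=camera_model("top"); T=np.eye(4); T[:3,:3]=t["R"].T; T[:3,3]=-t["R"].T@t["t"]
for uv,z in [((370.2,249.2),61),((372.9,250),88)]: print(case(onplane(uv,t["K"],T,z)))
def pj(X): y=t["K"]@(t["R"]@X+t["t"]); return y[:2]/y[2]
a=cv2.imread("pics/top0.png"); b=grab_frame("top")
for n,g,z in (("old",a,53),("new",b,61)):
  for x in (2,8,14):
    print(n,x,[int(cv2.getRectSubPix(g,(1,1),tuple(map(float,pj(w(x,y,z))))).mean()) for y in range(-112,-75,2)])
```

```text
[  7.41467033 -90.35254758  61.        ]
[  6.45293145 -94.53528569  88.        ]
old 2 [115, 113, 98, 87, 84, 101, 104, 99, 96, 96, 98, 98, 99, 101, 114, 123, 137, 150, 154]
old 8 [113, 114, 113, 112, 114, 114, 113, 106, 99, 94, 97, 99, 100, 112, 127, 140, 143, 148, 152]
old 14 [112, 113, 114, 114, 114, 113, 107, 100, 96, 96, 95, 90, 100, 117, 126, 133, 139, 138, 141]
new 2 [119, 119, 111, 94, 87, 93, 110, 97, 77, 52, 51, 72, 110, 129, 126, 108, 91, 83, 80]
new 8 [117, 118, 119, 116, 116, 116, 115, 105, 81, 60, 54, 78, 105, 126, 143, 132, 113, 88, 83]
new 14 [116, 117, 117, 117, 118, 117, 114, 99, 77, 55, 57, 79, 111, 125, 137, 147, 133, 111, 84]
```

The gap is real dark floor. The -y end is at case y≈-90 and the +y end at ≈140, so the grip is about 3 mm from the centre. Now I'll plan the tipping.

```bash
cat >> h.py <<'E'
S,H=112.4,31.5
def tcp(yb,zb,th):
    a=np.radians(th); c,s=np.cos(a),np.sin(a)
    y=yb-S*c+H*s; return w(8.5+0.0175*(y-27),y,zb+S*s+H*c), down(75.95)*Ro.from_rotvec([0,-th,0],degrees=True)
def corner():
    p,R=pose(); v=R.apply([1,0,0]); th=np.degrees(np.arcsin(-v[2])); a=np.radians(th); q=case(p)
    yb=q[1]+S*np.cos(a)-H*np.sin(a); zb=q[2]-S*np.sin(a)-H*np.cos(a)
    print("x %.1f yb %.1f zb %.1f th %.1f | topcorner y %.1f, -y low corner y %.1f z %.1f, liptop z %.1f"%(q[0],yb,zb,th,yb+42*np.sin(a),yb-230*np.cos(a),zb+230*np.sin(a),zb+(yb-95)*np.tan(a)+42/np.cos(a)))
E
python3 - <<'E'
from h import *
corner()
W=[(142.5,16,0,2),(140.5,15,6,3),(136,15,12,3),(131.5,15,18,3),(126.5,14,25,4)]
P=pose()
for yb,zb,th,n in W:
    Q=tcp(yb,zb,th); print(th); plan(*Q,n,*P); P=Q
E
```

```text
x 8.7 yb 140.0 zb 18.4 th -0.0 | topcorner y 140.0, -y low corner y -90.0 z 18.4, liptop z 60.4
0
[1.3, -0.1, 1.2] [0.0, -0.0, -0.0]
[1.3, -0.1, 1.2] [0.0, -0.0, -0.0]
6
[0.6, 0.0, -3.5] [0.0, -2.0, 0.0]
[0.5, 0.0, -3.5] [0.0, -2.0, 0.0]
[0.4, 0.0, -3.6] [0.0, -2.0, 0.0]
12
[-0.2, 0.0, -3.7] [-0.0, -2.0, -0.0]
[-0.3, 0.0, -3.7] [-0.0, -2.0, -0.0]
[-0.4, 0.0, -3.7] [-0.0, -2.0, -0.0]
18
[-0.2, 0.0, -3.5] [0.0, -2.0, -0.0]
[-0.3, 0.0, -3.5] [0.0, -2.0, -0.0]
[-0.4, 0.0, -3.5] [0.0, -2.0, -0.0]
25
[0.1, 0.0, -2.7] [0.0, -1.75, 0.0]
[-0.0, 0.0, -2.7] [0.0, -1.75, 0.0]
[-0.1, 0.0, -2.7] [0.0, -1.75, 0.0]
[-0.2, 0.0, -2.7] [0.0, -1.75, 0.0]
```

```bash
python3 -m crank '1 1.3 0 1 0 0 0;1 1.3 0 1 0 0 0;1 0.6 0 -3.5 0 -2 0;1 0.5 0 -3.5 0 -2 0;1 0.4 0 -3.6 0 -2 0;1 -0.2 0 -3.7 0 -2 0;1 -0.3 0 -3.7 0 -2 0;1 -0.4 0 -3.7 0 -2 0;1 0 0 0 0 0 0;1 0 0 0 0 0 0' 50 && python3 -c "
from h import *
corner();print(case(env.state()['torque']+o))"
```

```text
time_s: 10.1
ee_pos: [521.4, -41.9, 69.4]
ee_rot: [-180.0, 12.0, 75.9]
force: [0.1, 0.3, -2.7]
gripper_width: 31.6
gripper_force: 49.9
x 8.6 yb 136.2 zb 15.3 th 12.0 | topcorner y 144.9, -y low corner y -88.8 z 63.0, liptop z 66.9
[ 0.16989408  0.06517229 -0.05252052]
```

```bash
python3 -m crank '1 -0.2 0 -3.5 0 -2 0;1 -0.3 0 -3.5 0 -2 0;1 -0.4 0 -3.5 0 -2 0;1 0.1 0 -2.7 0 -1.75 0;1 0 0 -2.7 0 -1.75 0;1 -0.1 0 -2.7 0 -1.75 0;1 -0.2 0 -2.7 0 -1.75 0;1 0 0 0 0 0 0;1 0 0 0 0 0 0' && python3 -c "
from h import *
corner();print(case(env.state()['torque']+o))
f=grab_frame('scene');cv2.imwrite('pics/s3.png',cv2.resize(f[110:260,230:410],None,fx=4,fy=4,interpolation=cv2.INTER_CUBIC))"
```

```text
time_s: 11.22
ee_pos: [522.8, -36.9, 90.1]
ee_rot: [-180.0, 25.0, 76.0]
force: [-0.9, 0.5, -2.9]
gripper_width: 31.4
gripper_force: 49.9
x 8.7 yb 126.5 zb 14.1 th 25.0 | topcorner y 144.3, -y low corner y -81.9 z 111.3, liptop z 75.1
[0.35100123 0.00119577 0.01735115]
```

View pics/s3.png

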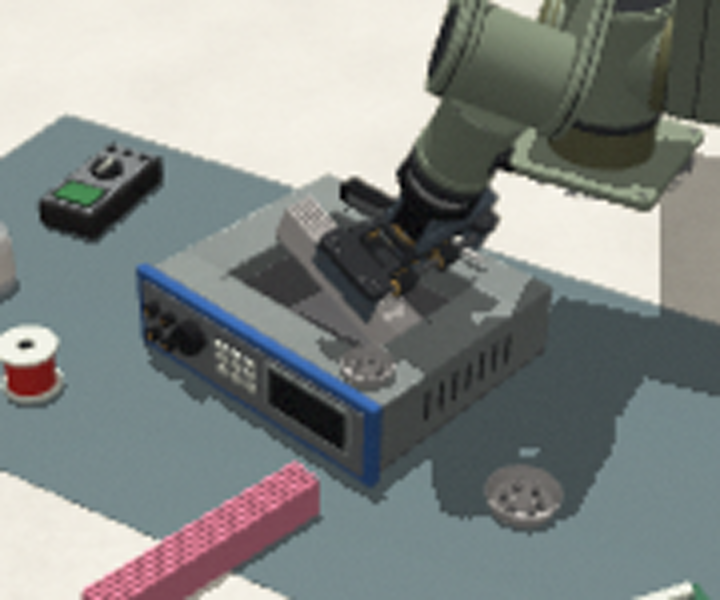

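The -y end is up through the opening at crop (300,220) and clear of the lip, with the dish and driver untouched. I'll draw it out along its slant, then lift.

```bash
python3 -m crank '1 -6 0 -1 0 0 0;1 -10 0 -1 0 0 0;1 -13 0 0 0 0 0;1 -13 0 0 0 0 0;1 -13 0 0 0 0 0;1 -13 0 0 0 0 0;1 -13 0 0 0 0 0;1 -9 0 0 0 0 0;1 0 0 0 0 0 0' && python3 -c "
from h import *
corner()"
```

```text
time_s: 12.4
ee_pos: [503.2, -115.7, 130.3]
ee_rot: [180.0, 25.0, 75.9]
force: [0.3, 0.1, -3.2]
gripper_width: 31.9
gripper_force: 49.9
x 7.5 yb 45.4 zb 54.3 th 25.0 | topcorner y 63.1, -y low corner y -163.1 z 151.4, liptop z 77.5
```

```bash
python3 -m crank '1 -5 0 -10 0 0 0;1 -8.5 0 -18 0 0 0;1 -10 0 -21.5 0 0 0;1 -10 0 -21.5 0 0 0;1 -10 0 -21.5 0 0 0;1 -10 0 -21.5 0 0 0;1 -10 0 -21.5 0 0 0;1 -8 0 -17 0 0 0;1 -4 0 -9 0 0 0;1 0 0 0 0 0 0' && python3 -m crank '1 0 0 0 0 0 0;1 0 0 0 0 0 0;1 0 0 0 0 0 0;1 0 0 0 0 0 0' && python3 -c "
from h import *
corner()
f=grab_frame('scene');cv2.imwrite('pics/s4.png',cv2.resize(f[50:275,200:460],None,fx=2.6,fy=2.6,interpolation=cv2.INTER_CUBIC))"
```

```text
time_s: 13.65
ee_pos: [503.4, -115.1, 308.8]
ee_rot: [179.9, 25.0, 75.9]
force: [-0.8, -0.2, -3.0]
gripper_width: 31.4
gripper_force: 49.9
time_s: 14.15
ee_pos: [503.2, -115.4, 308.1]
ee_rot: [-180.0, 25.0, 76.0]
force: [-0.4, 0.7, -3.1]
gripper_width: 31.8
gripper_force: 49.9
x 7.4 yb 45.6 zb 232.0 th 25.0 | topcorner y 63.4, -y low corner y -162.8 z 329.2, liptop z 255.3
```

View pics/s4.png

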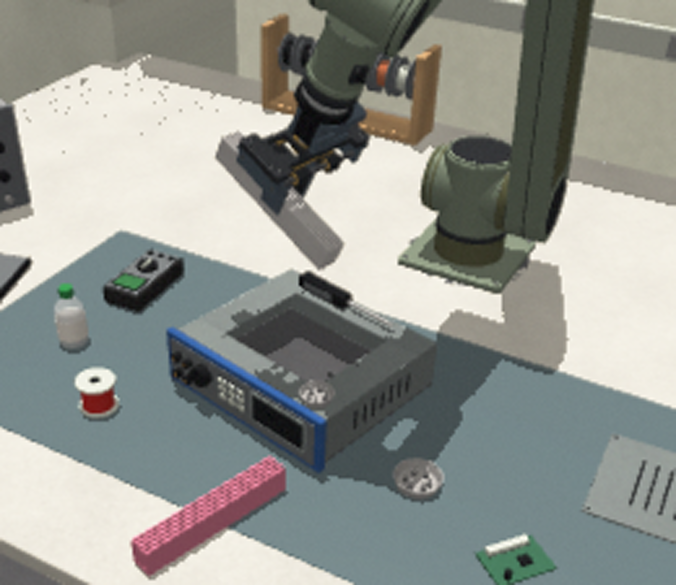

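The heat sink is held clear of the case at crop (280,200), its lowest point about 144 mm above the plate, and the driver and dish are in place. I'm handing the job in.

```bash
python3 -c "
from workcell import env
print(env.job_done())"
```

```text
the job is handed in; nothing more can be done
None
```

The heat sink is out through the service opening and held steady in the gripper, its lowest point about 144 mm above the top plate; the driver and dish look undisturbed, no unexpected contact forces showed, and I handed the job in at about 14 s of the 42 s allowed.

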